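# Set out the calcium chews and open the new safety bottle

## Robot

A 7-joint arm with a two-finger parallel gripper is mounted at the origin on the work surface. World frame = base frame: x ahead of the robot, y to its left, z up, the work surface at z = 0. Lengths are in m, angles in degrees, forces in N, time in s.
With the tool pointing down it reaches from about 0.425 to 0.875 m from the base axis. Payload 4.7 kg.
Tool frame: the origin (TCP) lies at the very end of the fingers, on their centre line; the grasp point (between the pads) lies 19 mm behind it (env.grasp_offset is the distance from the TCP to the grasp point, in m); z points along the fingers, y is the line along which they close (so a half turn about z gives the same grasp; the last joint's range is limited). The gripper opens to 87 mm and grips with 3 to 60 N. Pads are 19 mm wide; open, the fingers measure 117 mm over their backs; the gripper's body (75 mm by 190 mm) begins 51 mm behind the grasp point.
Start: joints at [-70.353, 18.392, -4.016, 83.108, 1.295, 78.541, -3.26], TCP at [0.21, 0.615, 0.223] pointing down, gripper open.
Joint ranges: [-163.93, 163.93], [-17.29, 119.83], [-79.2, 71.16], [3.27, 140.29], [-89.18, 269.18], [5.43, 117.66], [-154.24, 154.24]. Speed limits (degrees/s): [147.25, 147.25, 180, 180, 180, 180, 180].

## Interface

Orientations are given as [roll, pitch, yaw] about the fixed x, y, z axes, in that order (R = Rz(yaw) Ry(pitch) Rx(roll)).
In Python, from cell import env gives the robot as it stands. The module is installed in compiled form; this text tells all that it offers.
- The arm moves only by the tool drive_tool, never from a script. Its argument "moves" is one flat list of numbers, 5 for each row, row after row: the shift along the tool's x, y, z in units of 40 mm (1.0 is 40 mm), then the turn about the tool's z in units of 10 degrees (1.0 is 10 degrees), then the finger opening in mm, from 0 to 87. A call has 1 to 5 rows; each row is the pose to reach, as a shift and turn from the pose commanded when the call began, along the tool's axes at that moment; what a row does not reach only later rows make up. A row lasts 1/8 s, in which the tool goes at most 62.5 mm and 10.7 degrees, less where a joint would pass 70% of its speed; a pose out of reach is approached as far as the arm can. A call with a gripper value outside its range is refused whole. The fingers move at their own pace and stop on an object; "squeeze" is the grip in N (left out, the last holds). Time passes only in rows, so rows that repeat a pose let the fingers close. It gives the time, the measured TCP pose, the force, the opening and the grip force at its end, in the units of the state.
- env.get_obs(): the state, without advancing time (a new reading comes with each control period).
- env.read_camera(name): name is "scene" or "top" or "wrist"; returns (picture, depth): 480x640x3 uint8, red, green, blue; 480x640 float32, m along the optical axis (not along the pixel's ray), 0 where there is no reading.
- env.camera_model(name): a dict with "K" (3x3 intrinsics, pixels), "rvec" (rotation vector, rad) and "tvec" (3), from world to camera coordinates, as OpenCV has them; the wrist camera has in their place "tool_from_camera" (4x4, takes a point from camera to tool coordinates, whose origin is the TCP and whose axes are the flange's). Camera axes: x right, y down, z forward; pixel columns grow to the right and rows downward; lengths in m; the calibration is good to about 2 mm. A picture is of the moment at which its call begins: read the wrist's pose just before it. camera_model takes no time and is no camera call.
- env.sign_off(): hands the job in; it is judged then, once.
The state is a dict: "time_s": time; "qpos": joint angles; "joint_velocities": joint speeds; "effort": joint torques, N m; "tool_pos": TCP position; "tool_rot": TCP orientation; "force": force on the tool from outside, world axes, zero at the start; "wrist_torque": the same for the moment, N m; "grip_width": finger opening in m; "grasp_force": force on a finger pad.
Only numpy, scipy, OpenCV 4.12 (cv2) and the standard library are available. Lean on these libraries where they do the work, as an engineer would, in place of code of your own. Each camera call takes 0.05 s, during which the arm holds its last target. There are 200 camera calls.

## Task

Set out the calcium chews for tea: tip all six from the white cup into the blue bowl and stand the empty cup upright back on its saucer. Then open the new bottle to top the bowl up: press its child-safe cap down, twist it anticlockwise while pressed until it comes free, and lift it off, leaving the bottle standing on the table where it is. Finish still holding the cap, still and level in the gripper, a good 5 to 10 cm straight above the bottle's open mouth, and leave the second cup, the honey jar and the strainer undisturbed.

Things in the scene. Friction and masses are not known exactly. Their poses are not given: they have to be found in the camera images.
- cup: White porcelain cup holding six orange chews, on its saucer. 64 mm high, round: outside diameter 51 mm at the foot, straight-sided with 62 mm from 18 mm up to the rim; wall 3 mm, 130 to 210 g. Origin: centre of its underside, z up. Its ear (6 mm thick, 20 to 52 mm high) sticks out along its own +x to 54 mm from the axis; its +y and -y sides are free for fingers.
- saucer: White saucer the cup belongs on, diameter 132 mm, rim 14 mm high; its flat inner floor (diameter about 76 mm) is 5 mm above its underside. Origin: centre of its underside, z up; loose, about 220 g.
- bowl: Blue open bowl, empty, rim diameter 152 mm, 58 mm high, wall 4 mm. Origin: centre of its underside, z up; loose, about 420 g.
- chew1: Orange round calcium chew, a firm ball of 22 mm diameter, 11 g, which rolls. Origin: its centre.
- chew2: Orange round calcium chew, a firm ball of 22 mm diameter, 11 g, which rolls. Origin: its centre.
- chew3: Orange round calcium chew, a firm ball of 22 mm diameter, 11 g, which rolls. Origin: its centre.
- chew4: Orange round calcium chew, a firm ball of 22 mm diameter, 11 g, which rolls. Origin: its centre.
- chew5: Orange round calcium chew, a firm ball of 22 mm diameter, 11 g, which rolls. Origin: its centre.
- chew6: Orange round calcium chew, a firm ball of 22 mm diameter, 11 g, which rolls. Origin: its centre.
- bottle: Amber square safety bottle full of orange chews, white cap on. Body 64 x 64 mm, 80 mm high, then a round collar (diameter 52 mm, top at 94.5 mm) and the neck up to the mouth at 116 mm. Loose, 340 to 530 g; it stands by its weight and by the push on the cap. Origin: centre of its underside, z up. At the start the cap's x axis lies along the bottle's.
- cap: White ribbed push-and-turn cap, round, diameter 54 mm, 28 mm high, closed on top, about 60 g. Origin: centre of its lower edge, z up; on the bottle this is 100 mm above the bottle's underside, the cap's top at 128 mm. Grip it across its diameter, fingertips not below its lower edge. Unpressed, three inner lugs lock it to the bottle: turned or pulled, it takes the bottle along.
- mouth (a point): Centre of the bottle's mouth, 116 mm above its underside. Opening: a spring resists the cap; it must go down over 3.2 mm (stop at 5.5 mm), 4 N to start, 10 N to clear, 13 N at the stop; push 12 to 18 N. Kept down it turns anticlockwise from above (about 0.2 N m; clockwise is blocked): lugs clear after 45 degrees, stop at 80, so 60 is right; then it lifts straight off.
- cup2: Bystander: an empty white cup with ear standing on a saucer (one piece), 69 mm high, saucer diameter 132 mm. Origin: centre of the saucer's underside. Leave alone.
- honey_jar: Bystander: glass honey jar with brass screw lid, diameter 74 mm, 98 mm high. Origin: centre of its underside. Leave alone.
- strainer: Bystander: steel tea strainer on a white drip dish, diameter 74 mm, 32 mm high, its handle reaching 118 mm along its own +x. Origin: centre of the dish's underside. Leave alone.
Mind the look-alikes: they are no part of the job. Of the things that look like the cap, the largest one is meant.

How it is judged:
By the outcome, as a careful person would: the job done as asked, in the order asked, and still so for the second after the job is handed in, while the arm keeps its last pose, push and grip.
It also fails if it takes over 69 s, if anything falls off the work surface, if the arm or the gripper's body presses on something with over 40 N, if the wrist force passes 120 N, or if a joint passes its speed limit or range.

## Working session

There is one attempt and no reset: what is moved stays moved. The work goes in short steps, Python scripts to look and compute and a tool call to move; the robot and the scene stay as the last step left them, time stands still between calls to the robot, and variables do not carry over. Pictures are saved under pics/ and viewed, at most 10 in all, crops included, and the job is handed in when it is done.

Besides the shell and the picture viewer there is one more tool, called as a command line: name --argument value ..., lists and objects as JSON in quotes. drive_tool: Moves the arm, as the interface text tells. Its arguments: {"type":"object","properties":{"moves":{"type":"array","items":{"type":"number"}},"squeeze":{"type":"number"}},"required":["moves"]}

```bash
mkdir -p pics; cat > h.py <<'E'
import numpy as np, cv2
from cell import env
from scipy.spatial.transform import Rotation as Ro
def cam(n):
    m=env.camera_model(n);R=cv2.Rodrigues(np.array(m["rvec"],float))[0];return np.array(m["K"]),R,np.array(m["tvec"],float).ravel()
def cloud(n,d):
    K,R,t=cam(n);v,u=np.mgrid[:480,:640]
    p=np.stack([(u-K[0,2])/K[0,0]*d,(v-K[1,2])/K[1,1]*d,d],-1)
    return (p-t)@R
def wcloud(d,o):
    m=env.camera_model("wrist");K=np.array(m["K"]);T=np.array(m["tool_from_camera"]);v,u=np.mgrid[:480,:640]
    p=np.stack([(u-K[0,2])/K[0,0]*d,(v-K[1,2])/K[1,1]*d,d],-1)
    R=Ro.from_euler('xyz',o["tool_rot"],degrees=True).as_matrix()
    return (p@T[:3,:3].T+T[:3,3])@R.T+o["tool_pos"]
E
python3 - <<'E'
from h import *
for n in("scene","top"):
    p,d=env.read_camera(n);cv2.imwrite(f"pics/{n}1.png",p[...,::-1]);np.savez(f"{n}1.npz",p=p,d=d)
print(env.get_obs())
E
```

```text
{'time_s': 0.1, 'qpos': array([-70.35380217,  18.43289536,  -4.01731253,  83.17004939,
         1.29652322,  78.54236794,  -3.26031524]), 'joint_velocities': array([-0.02840751, -0.03197511, -0.05087679, -0.1129972 , -0.02163634,
        0.14553734, -0.07954402]), 'effort': array([ 5.16318632e-04, -4.92573202e+01, -4.05496443e-01, -3.13395488e+01,
       -6.40736078e-02,  3.95450788e-02,  7.53091354e-05]), 'tool_pos': array([0.2097544 , 0.61467481, 0.22157416]), 'tool_rot': array([-1.79900018e+02,  6.61372958e-03,  1.61165129e+02]), 'force': array([ 0.42359494, -0.16603187, -0.39457965]), 'wrist_torque': array([ 0.03388679, -0.01330162, -0.03108938]), 'grasp_force': 0.0, 'grip_width': 0.08728636978790641}
```

View pics/top1.png

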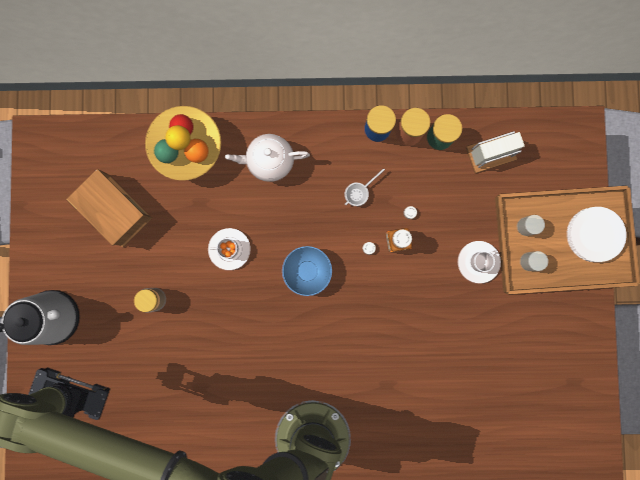

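View pics/scene1.png

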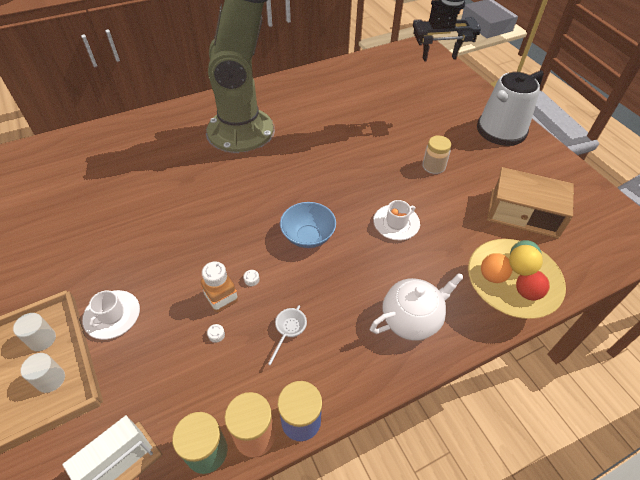

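The top view shows:
- chew cup on its saucer at (228,249)
- empty cup2 at (481,262)
- bowl at (307,271)
- bottle with cap at (402,239)
- two small look-alike caps at (369,248) and (410,212)
- strainer at (357,194)
- honey jar at (148,300)

The only cap on a bottle is the one at (402,239), and it is also the largest. I'll check this in a close crop.

```bash
python3 - <<'E'
from h import *
a=np.load("top1.npz");s=np.load("scene1.npz");P=cloud("top",a["d"]);Q=cloud("scene",s["d"])
def c(p,u,v,w):return cv2.resize(p[v-w:v+w,u-w:u+w,::-1],(390,290) if 0 else (295,295),interpolation=cv2.INTER_CUBIC)
t,sc=a["p"],s["p"]
im=np.vstack([np.hstack([c(t,228,249,28),c(t,392,232,32)]),np.hstack([c(sc,400,215,32),c(sc,230,300,50)])])
cv2.imwrite("pics/crop1.png",im)
for n,u,v in[("cup",228,249),("cup2",481,262),("bowl",307,271),("cap",402,239),("s1",369,248),("s2",410,212),("str",357,194),("jar",148,300)]:
    print(n,P[v,u].round(4))
def fit(C,lo,hi,cx,cy,r):
    m=(C[...,2]>lo)&(C[...,2]<hi)&(np.hypot(C[...,0]-cx,C[...,1]-cy)<r);q=C[m]
    A=np.c_[q[:,:2],np.ones(len(q))];k=np.linalg.lstsq(A,(q[:,:2]**2).sum(1),rcond=None)[0]
    x,y=k[:2]/2;return len(q),q.min(0).round(4),q.max(0).round(4),np.array([x,y,np.sqrt(k[2]+x*x+y*y)]).round(4),q[:,:2].mean(0).round(4)
for nm,C in(("top",P),("scene",Q)):
  b=P[271,307];print(nm,"bowlrim",fit(C,.05,.066,b[0],b[1],.1))
  b=P[249,228];print("cuprim",fit(C,.062,.08,b[0],b[1],.045));print("saucer",fit(C,.009,.018,b[0],b[1],.09))
  b=P[239,402];print("captop",fit(C,.12,.14,b[0],b[1],.06))
  for uv in((248,369),(212,410)):
    b=P[uv];print("small",fit(C,.015,.06,b[0],b[1],.04))
E
```

```text
cup [0.5868 0.2542 0.0136]
cup2 [ 0.5347 -0.5349  0.0111]
bowl [0.5147 0.0084 0.0027]
cap [ 0.603  -0.2733  0.124 ]
s1 [ 0.5828 -0.185   0.0278]
s2 [ 0.693  -0.3149  0.0277]
str [ 0.7541 -0.1523  0.0124]
jar [0.4349 0.4788 0.0984]
top bowlrim (288, array([ 0.4412, -0.0657,  0.05  ]), array([0.5905, 0.0809, 0.0659]), array([0.5157, 0.0076, 0.0719]), array([0.5172, 0.0091]))
cuprim (58, array([0.5593, 0.2187, 0.0624]), array([0.6177, 0.2923, 0.079 ]), array([0.5878, 0.2506, 0.0299]), array([0.5903, 0.2493]))
saucer (508, array([0.5093, 0.17  , 0.009 ]), array([0.6692, 0.3269, 0.018 ]), array([0.5878, 0.25  , 0.0545]), array([0.5869, 0.2518]))
captop (253, array([ 0.5796, -0.3   ,  0.1203]), array([ 0.6327, -0.2485,  0.1399]), array([ 0.6059, -0.2744,  0.019 ]), array([ 0.606 , -0.2745]))
small (97, array([ 0.5675, -0.2048,  0.0152]), array([ 0.602 , -0.1675,  0.0278]), array([ 0.5847, -0.1863,  0.0135]), array([ 0.5841, -0.1865]))
small (104, array([ 0.6749, -0.3353,  0.0152]), array([ 0.7128, -0.3001,  0.033 ]), array([ 0.6942, -0.3175,  0.0139]), array([ 0.6943, -0.317 ]))
scene bowl
[... 152 characters left out ...]
ray([0.5542, 0.2207, 0.062 ]), array([0.6197, 0.2847, 0.0752]), array([0.5874, 0.252 , 0.0298]), array([0.5878, 0.2528]))
saucer (598, array([0.5201, 0.1878, 0.009 ]), array([0.6508, 0.3189, 0.018 ]), array([0.5861, 0.2534, 0.0533]), array([0.5956, 0.2449]))
captop (384, array([ 0.5784, -0.2997,  0.1203]), array([ 0.6333, -0.2472,  0.1335]), array([ 0.6073, -0.2736,  0.0195]), array([ 0.6082, -0.2737]))
small (160, array([ 0.5655, -0.2032,  0.0154]), array([ 0.6044, -0.1655,  0.0256]), array([ 0.5852, -0.1849,  0.014 ]), array([ 0.5858, -0.1851]))
small (202, array([ 0.6752, -0.3355,  0.0151]), array([ 0.7132, -0.2973,  0.0264]), array([ 0.6948, -0.3165,  0.0139]), array([ 0.6951, -0.3165]))
```

View pics/crop1.png

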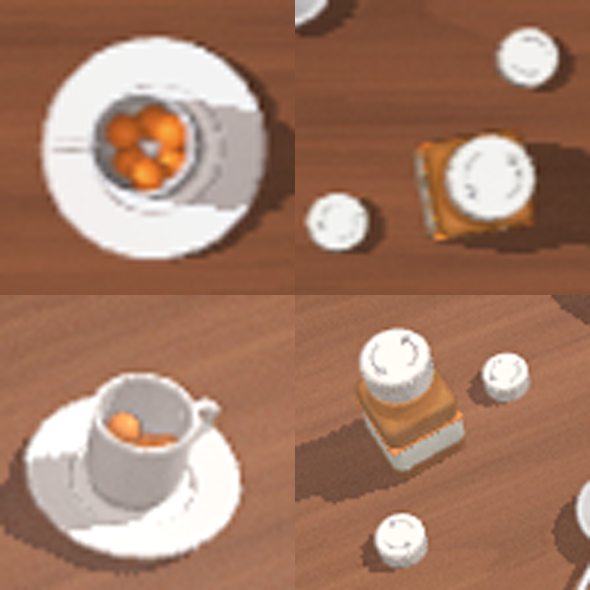

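The crops confirm it: the large 54 mm cap is on the bottle at (0.606,-0.274). The chew cup is at (0.5876,0.2515) with its ear towards +y.

The drive can't tilt the tool. I'll grip the cup lightly and tip it by pivoting it between the pads, pushing it down on the bowl rim. To keep the ear clear of the gripper body, I'll set the fingers about 50° off the ear, at yaw 52.

```bash
cat >> h.py <<'E'
def go(x,y,z,yaw=None,start=None):
    o=env.get_obs();p,r=(o["tool_pos"],o["tool_rot"]) if start is None else start
    R=Ro.from_euler('xyz',r,degrees=True).as_matrix();d=R.T@(np.array([x,y,z])-p)
    t=0 if yaw is None else -((yaw-r[2]+180)%360-180)
    print("t",o["time_s"],"units",(d/.04).round(2),"turn",round(t/10,2),"rows>=",round(max(np.linalg.norm(d)/.0625,abs(t)/10.7),1))
E
python3 - <<'E'
from h import *
go(.5876,.2515,.14,52,(np.array([.21,.615,.223]),[180,0,161.2]))
E
```

```text
t 0.1 units [-11.86  -5.56   2.07] turn 10.92 rows>= 10.2
```

drive_tool --moves '[-1.2,-0.56,0,1.05,87,-2.4,-1.1,0,2.1,87,-3.6,-1.7,0,3.15,87,-4.8,-2.2,0,4.2,87,-6.0,-2.8,0,5.2,87]' --squeeze 5

```text
time_s: 0.72
tool_pos: [0.4018, 0.4304, 0.2222]
tool_rot: [-180.0, 0.0, 108.8]
force: [0.6, 1.1, 0.1]
grip_width: 0.0868
grasp_force: 0.0
```

```bash
python3 - <<'E'
from h import *
print(env.get_obs()["qpos"].round(0));go(.5876,.2515,.14,52)
E
```

```text
[-58.  11.  10.  93.  -2.  77. -29.]
t 0.725 units [-5.73  2.95  2.05] turn 5.68 rows>= 5.3
```

drive_tool --moves '[-1.1,0.6,0,1.06,87,-2.3,1.2,0.2,2.1,87,-3.4,1.8,0.7,3.2,87,-4.6,2.4,1.3,4.25,87,-5.7,2.95,1.8,5.3,87]'

```text
time_s: 1.35
tool_pos: [0.5879, 0.2533, 0.1493]
tool_rot: [-180.0, 0.1, 55.8]
force: [-0.2, 0.8, 0.1]
grip_width: 0.0871
grasp_force: 0.0
```

```bash
python3 - <<'E'
from h import *
o=env.get_obs();p,d=env.read_camera("wrist");P=wcloud(d,o);np.savez("w1.npz",p=p,P=P)
m=(P[...,2]>.06)&(P[...,2]<.075)&(np.hypot(P[...,0]-.5876,P[...,1]-.2515)<.05);q=P[m]
print(o["tool_pos"],o["tool_rot"][2],len(q),q.min(0),q.max(0))
A=np.c_[q[:,:2],np.ones(len(q))];k=np.linalg.lstsq(A,(q[:,:2]**2).sum(1),rcond=None)[0];print(k[:2]/2)
cv2.imwrite("pics/w1.png",p[...,::-1]);go(.5876,.2515,.023,52)
E
```

```text
[0.58789624 0.25334362 0.14928497] 55.79615046711479 1394 [0.55656042 0.22176267 0.06002042] [0.61834429 0.29591849 0.06998917]
[0.58773368 0.25310388]
t 1.4 units [ 0.1  -0.2   3.09] turn 0.3 rows>= 2.0
```

View pics/w1.png

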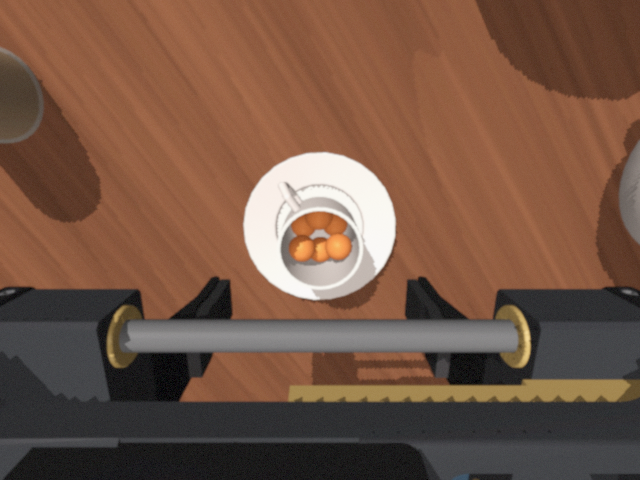

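Wrist view: the cup is centred at pixel (320,245) between the fingers. Its ear points to (290,195), clear of both fingers. I'll go down, grip and lift.

drive_tool --moves '[0,0,1.3,0.3,87,0,0,2.6,0.3,87,0,0,3.15,0.3,87,0,0,3.15,0.3,70,0,0,3.15,0.3,55]' --squeeze 5

```text
time_s: 2.02
tool_pos: [0.588, 0.2555, 0.0258]
tool_rot: [180.0, -0.1, 53.2]
force: [0.1, 1.1, 0.2]
grip_width: 0.0743
grasp_force: 0.0
```

drive_tool --moves '[0,0,0,0,50,0,0,0,0,50,0,0,-0.3,0,50,0,0,-0.8,0,50,0,0,-1.4,0,50]'

```text
time_s: 2.65
tool_pos: [0.5869, 0.2551, 0.0819]
tool_rot: [-180.0, 0.0, 53.2]
force: [0.3, 0.8, -2.6]
grip_width: 0.063
grasp_force: 5.0
```

```bash
python3 - <<'E'
from h import *
o=env.get_obs();print(o["force"],o["grip_width"],o["grasp_force"],o["qpos"].round(0))
# target: pivot over bowl, 45mm inside rim on azimuth 52
u=np.array([np.cos(np.radians(53)),np.sin(np.radians(53))]);b=np.array([.5158,.0083])
a=np.load("scene1.npz");Q=cloud("scene",a["d"]);t=np.load("top1.npz");P=cloud("top",t["d"])
for C in(P,Q):
  r=np.hypot(C[...,0]-b[0],C[...,1]-b[1])
  print([(k,np.median(C[...,2][(r>k-.003)&(r<k+.003)]).round(3)) for k in(.01,.03,.04,.05,.06,.066,.071,.08)])
go(*(b+u*.076),.09)
E
```

```text
[ 0.33258977  0.77811534 -2.62981222] 0.06297007677539744 4.99976692659402 [-44.  24.  23.  95. -10.  64. -55.]
[(0.01, np.float64(0.004)), (0.03, np.float64(0.005)), (0.04, np.float64(0.011)), (0.05, np.float64(0.018)), (0.06, np.float64(0.029)), (0.066, np.float64(0.042)), (0.071, np.float64(0.053)), (0.08, np.float64(-0.001))]
[(0.01, np.float64(0.006)), (0.03, np.float64(0.008)), (0.04, np.float64(0.013)), (0.05, np.float64(0.018)), (0.06, np.float64(0.028)), (0.066, np.float64(0.037)), (0.071, np.float64(0.051)), (0.08, np.float64(0.002))]
t 2.65 units [-4.1   2.28 -0.2 ] turn 0.0 rows>= 3.0
```

Cup held, about 0.26 kg. I'll carry it over the bowl rim with the back edge of its foot over the rim, ready to pivot.

```bash
python3 - <<'E'
from h import *
go(.5483,.0514,.09)
E
```

```text
t 2.65 units [-4.65  2.28 -0.2 ] turn 0.0 rows>= 3.3
```

drive_tool --moves '[-0.5,0.25,-0.3,0,50,-1.4,0.7,-0.4,0,50,-2.3,1.15,-0.4,0,50,-3.2,1.6,-0.4,0,50,-3.9,1.9,-0.4,0,50]'

```text
time_s: 3.28
tool_pos: [0.5533, 0.0805, 0.0969]
tool_rot: [-180.0, 0.0, 53.0]
force: [0.6, -1.1, -1.1]
grip_width: 0.0626
grasp_force: 5.0
```

drive_tool --moves '[-0.5,0.23,0,0,50,-0.75,0.37,0,0,50,-0.75,0.37,0,0,50,-0.75,0.37,0.2,0,50]' --squeeze 3.5

```text
time_s: 3.78
tool_pos: [0.5492, 0.0534, 0.0888]
tool_rot: [180.0, -0.1, 53.3]
force: [0.5, -0.2, -3.3]
grip_width: 0.0627
grasp_force: 3.5
```

```bash
python3 - <<'E'
from h import *
o=env.get_obs();print(o["tool_pos"],o["force"],o["grip_width"],o["grasp_force"])
go(.5483,.0514,.080)
p,d=env.read_camera("scene");Q=cloud("scene",d);np.savez("s2.npz",p=p,d=d)
cv2.imwrite("pics/s2.png",cv2.resize(p[150:290,250:440,::-1],(760,560),interpolation=cv2.INTER_CUBIC))
E
```

```text
[0.54917775 0.05335765 0.08883004] [ 0.49932771 -0.17215858 -3.33210651] 0.0627227055931065 3.5001984154496313
t 3.775 units [-0.05  0.01  0.22] turn 0.0 rows>= 0.1
```

View pics/s2.png

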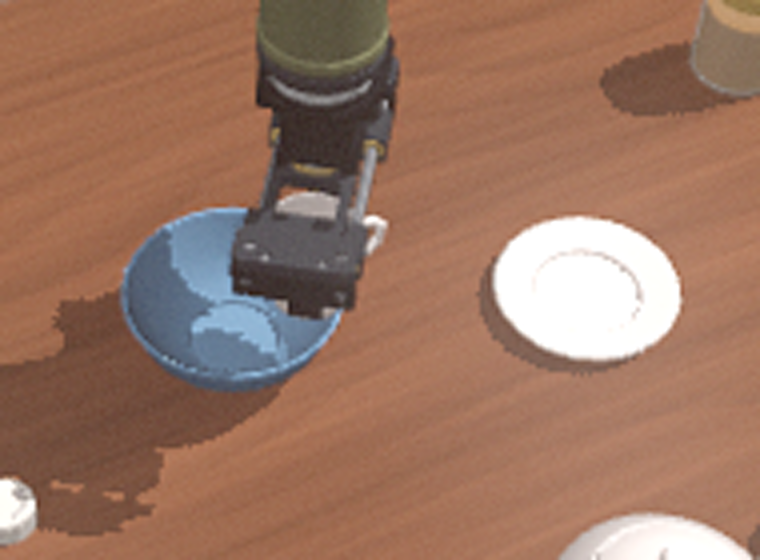

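drive_tool --moves '[-0.05,0,0.15,0,50,-0.05,0,0.28,0,50,-0.1,0,0.35,0,50,-0.2,0,0.42,0,50,-0.3,0,0.5,0,50]' --squeeze 3

```text
time_s: 4.45
tool_pos: [0.5414, 0.0416, 0.0687]
tool_rot: [180.0, -0.0, 53.1]
force: [0.2, -0.5, 0.2]
grip_width: 0.0628
grasp_force: 3.0
```

```bash
cat > look.py <<'E'
from h import *
import sys
o=env.get_obs();print(o["time_s"],o["tool_pos"].round(4),o["force"].round(2),o["wrist_torque"].round(3),o["grip_width"].round(4),o["grasp_force"].round(1))
p,d=env.read_camera("scene");q,e=env.read_camera("wrist")
im=np.hstack([cv2.resize(p[150:290,270:410,::-1],(400,400),interpolation=cv2.INTER_CUBIC),cv2.resize(q[:400,120:520,::-1],(400,400))])
cv2.imwrite(f"pics/{sys.argv[1]}.png",im)
E
python3 look.py a1
```

```text
Traceback (most recent call last):
  File "look.py", line 3, in <module>
    o=env.get_obs();print(o["time_s"],o["tool_pos"].round(4),o["force"].round(2),o["wrist_torque"].round(3),o["grip_width"].round(4),o["grasp_force"].round(1))
                                                                                                            ^^^^^^^^^^^^^^^^^^^^^
AttributeError: 'float' object has no attribute 'round'
```

```bash
sed -i 's/o\["grip_width"\].round(4),o\["grasp_force"\].round(1)/o["grip_width"],o["grasp_force"]/' look.py; python3 look.py a1
```

```text
4.45 [0.5414 0.0416 0.0687] [ 0.15 -0.47  0.2 ] [-0.298  0.034 -0.035] 0.06278768423108336 2.9976931836085896
```

View pics/a1.png

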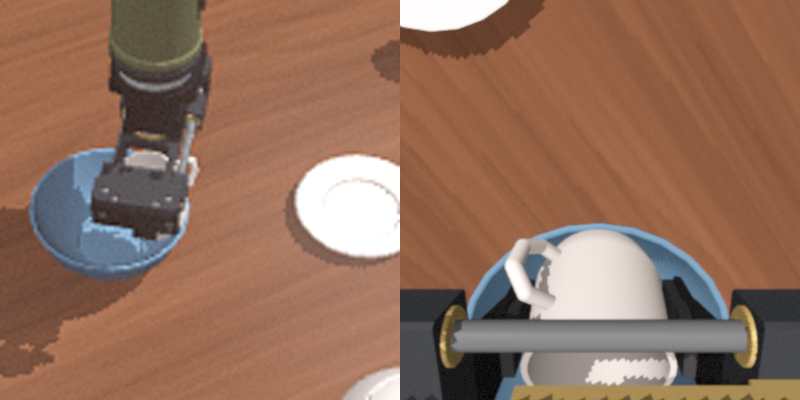

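The cup pivots well: the wrist view shows it leaning over the bowl with the foot on the rim. I'll keep going.

drive_tool --moves '[-0.05,0,0.1,0,50,-0.1,0,0.2,0,50,-0.14,0,0.32,0,50,-0.18,0,0.44,0,50,-0.2,0,0.56,0,50]'

```text
time_s: 5.18
tool_pos: [0.5361, 0.0356, 0.0457]
tool_rot: [-180.0, 0.0, 53.2]
force: [-0.7, -1.3, -0.7]
grip_width: 0.0626
grasp_force: 3.2
```

```bash
python3 look.py a2
```

```text
5.175 [0.5361 0.0356 0.0457] [-0.75 -1.25 -0.67] [-0.314  0.188  0.006] 0.06258726850582279 3.1619536393282033
```

View pics/a2.png

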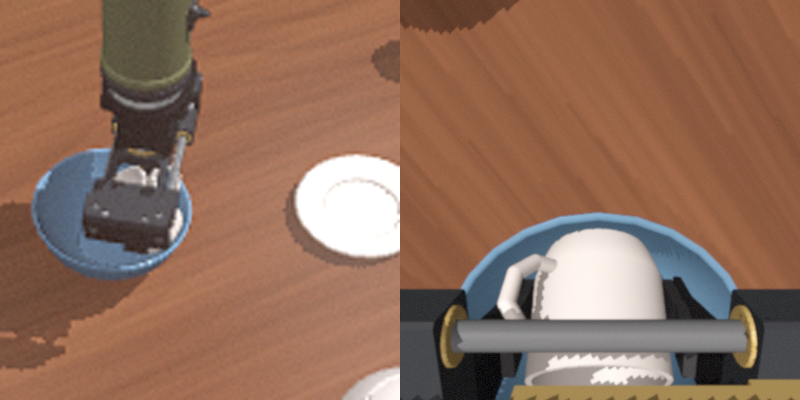

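The foot edge now seems to have slipped inside the rim. Only 3 views remain, so I'll measure the tilt from the wrist depth instead.

```bash
cat > tilt.py <<'E'
from h import *
def prof():
    o=env.get_obs();p,d=env.read_camera("wrist");P=wcloud(d,o)
    R=Ro.from_euler('xyz',o["tool_rot"],degrees=True).as_matrix()
    T=(P-o["tool_pos"])@R*1000
    print(round(o["time_s"],2),o["tool_pos"].round(4),"F",o["force"].round(2),"grip",round(o["grip_width"]*1000,1),round(o["grasp_force"],1))
    m=(abs(T[...,1])<4)&(d>0)
    for x in range(-20,80,6):
        s=m&(abs(T[...,0]-x)<3)
        if s.sum()>5:
            z=-np.percentile(T[...,2][s],[10,50]);c=p[s].mean(0).astype(int)
            print(x,"h above TCP",z.round(1),c)
prof()
E
python3 tilt.py
```

```text
5.28 [0.5355 0.0353 0.0453] F [-2.07 -2.04 -1.88] grip 62.6 3.0
-2 h above TCP [54.1 53. ] [237 227 220]
4 h above TCP [53.1 51.7] [204 195 188]
10 h above TCP [41.2 39.9] [241 231 225]
16 h above TCP [38.3 35.2] [251 241 235]
22 h above TCP [110.7  97.7] [146 133 112]
28 h above TCP [117.5 109.3] [71 70 70]
34 h above TCP [85.8 81.9] [162 155 152]
40 h above TCP [10.   0.7] [117 106 104]
46 h above TCP [ 10.6 -45.7] [146 126 118]
52 h above TCP [-45.5 -46.3] [152  98  69]
58 h above TCP [-45.4 -46.3] [151  97  69]
64 h above TCP [-45.3 -46.3] [151  97  68]
70 h above TCP [-45.5 -46.4] [147  94  66]
76 h above TCP [-45.3 -46.3] [151  97  68]
```

The tilt is about 45° and the foot corner is just inside the rim. I'll lift, move outward so the rim bears lower on the underside, and press again.

drive_tool --moves '[-0.12,0,-0.1,0,50,-0.12,0,-0.6,0,50,-0.1,0,-1.1,0,50,0.3,0,-1.15,0,50,0.55,0,-1.1,0,50]' --squeeze 4

```text
time_s: 5.95
tool_pos: [0.5504, 0.0554, 0.0901]
tool_rot: [180.0, -0.1, 53.3]
force: [0.1, -0.4, -2.7]
grip_width: 0.0626
grasp_force: 4.0
```

```bash
python3 tilt.py; python3 - <<'E'
from h import *
p,d=env.read_camera("top");h=cv2.cvtColor(p,cv2.COLOR_RGB2HSV);m=((h[...,0]<14)&(h[...,1]>200)&(h[...,2]>150)).astype(np.uint8)[230:310,260:350]
print(m.sum())
Q=cloud("scene",env.read_camera("scene")[1]);q=Q[(np.hypot(Q[...,0]-.5158,Q[...,1]-.0083)<.12)&(Q[...,2]>.05)&(Q[...,2]<.062)]
print(q.min(0),q.max(0))
E
```

```text
5.95 [0.5504 0.0554 0.0901] F [ 0.09 -0.43 -2.67] grip 62.6 4.0
-2 h above TCP [53.6 53.1] [200 189 183]
4 h above TCP [53.7 52.1] [178 169 163]
10 h above TCP [41.4 40.2] [210 199 192]
16 h above TCP [38.2 34.6] [207 191 182]
22 h above TCP [110.6  97.3] [123 109  91]
28 h above TCP [117.5 108.9] [59 57 56]
34 h above TCP [85.9 82.4] [141 132 127]
40 h above TCP [-90.2 -91.2] [124  78  52]
46 h above TCP [-90.2 -91.1] [121  75  52]
52 h above TCP [-90.3 -91.2] [127  79  55]
58 h above TCP [-90.3 -91.2] [131  82  56]
64 h above TCP [-90.3 -91.2] [129  81  56]
70 h above TCP [-90.6 -91.4] [128  80  55]
76 h above TCP [-90.3 -91.1] [127  79  54]
0
[ 0.43961123 -0.06439908  0.05009406] [0.59244448 0.06618661 0.06196657]
```

```bash
cat > cyl.py <<'E'
from h import *
from scipy.optimize import least_squares
o=env.get_obs();p,d=env.read_camera("wrist");P=wcloud(d,o)
R=Ro.from_euler('xyz',o["tool_rot"],degrees=True).as_matrix()
T=(P-o["tool_pos"])@R*1000;T[...,2]*=-1
c=p.astype(int);w=(c.min(2)>120)&(c.max(2)-c.min(2)<45)&(d>0)&(abs(T[...,1])<32)&(T[...,0]>-35)&(T[...,0]<65)&(T[...,2]>-45)&(T[...,2]<75)
q=T[w];X,Y,Z=q.T
def f(v):
    th=np.radians(v[0]);return np.sqrt((Y-v[2])**2+np.clip(X*np.cos(th)+(Z-19)*np.sin(th)-v[1],0,None)**2)-31
best=min((least_squares(f,[a,0,0],loss="soft_l1",f_scale=1) for a in range(0,140,20)),key=lambda r:r.cost)
g=abs(f(best.x))<2;th=np.radians(best.x[0]);s=(-X*np.sin(th)+(Z-19)*np.cos(th))[g]
print(round(o["time_s"],2),o["tool_pos"].round(4),"F",o["force"].round(2),"tilt,off,y",best.x.round(1),"in",g.sum(),len(q),"axial extent",np.percentile(s,[1,99]).round(1))
E
python3 cyl.py
```

```text
6.1 [0.549  0.0543 0.0889] F [-0.2  -0.87 -1.89] tilt,off,y [38.1 -8.4 -1.4] in 10262 12237 axial extent [-28.   26.9]
```

drive_tool --moves '[0,0,0.2,0,50,0,0,0.38,0,50,-0.08,0,0.48,0,50,-0.14,0,0.6,0,50,-0.18,0,0.72,0,50]' --squeeze 3.2

```text
time_s: 6.78
tool_pos: [0.5452, 0.0473, 0.0613]
tool_rot: [180.0, -0.0, 53.1]
force: [-0.8, -0.1, 0.0]
grip_width: 0.0622
grasp_force: 3.4
```

```bash
python3 cyl.py
```

```text
6.78 [0.5452 0.0473 0.0613] F [-0.75 -0.1   0.03] tilt,off,y [38.8 -8.4 -1.3] in 10923 13096 axial extent [-27.8  27.1]
```

```bash
python3 - <<'E'
from h import *
p,d=env.read_camera("scene");t,e=env.read_camera("top");w,f=env.read_camera("wrist")
r=lambda a,W,H:cv2.resize(a[...,::-1],(W,H),interpolation=cv2.INTER_CUBIC)
cv2.imwrite("pics/a3.png",np.hstack([np.vstack([r(p[170:270,270:370],300,300),r(t[231:311,267:347],300,300)]),r(w[60:480,70:570],500,420).copy() if 0 else cv2.copyMakeBorder(r(w[60:480,70:570],500,420),0,180,0,0,0)]))
P=cloud("scene",d);b=(.5158,.0083)
rr=np.hypot(P[...,0]-b[0],P[...,1]-b[1]);a=np.degrees(np.arctan2(P[...,1]-b[1],P[...,0]-b[0]))
c=p.astype(int);blue=(c[...,2]>c[...,0]+30)
for k in range(-180,180,30):
    m=blue&(abs(a-k)<6)&(rr>.055)&(rr<.1)
    if m.sum()>5: i=P[...,2][m].argmax();print(k,P[m][i].round(4),rr[m][i].round(4))
E
```

```text
-180 [0.4482 0.0079 0.0662] 0.0676
-150 [ 0.4566 -0.0197  0.0714] 0.0655
-120 [ 0.4818 -0.0485  0.0705] 0.0662
-60 [ 0.5587 -0.0511  0.0645] 0.0732
-30 [ 0.5796 -0.0249  0.1754] 0.072
0 [0.5926 0.0076 0.0583] 0.0768
30 [0.588  0.0452 0.0576] 0.081
150 [0.4516 0.043  0.0653] 0.073
```

View pics/a3.png

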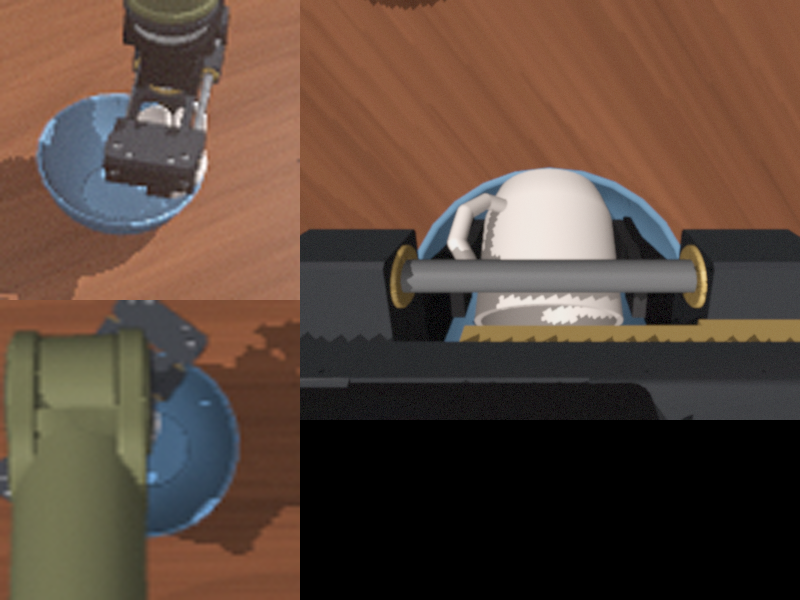

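The bowl is tipping instead of the cup turning, because the lever arm there is too short. I'll back off and set the rim nearer the foot's outer edge.

drive_tool --moves '[0,0,-0.2,0,50,0,0,-0.45,0,50,0,0,-0.6,0,50,0,0,-0.6,0,50]' --squeeze 4

```text
time_s: 7.48
tool_pos: [0.5461, 0.048, 0.0864]
tool_rot: [179.9, -0.1, 53.2]
force: [-0.1, 0.5, -1.8]
grip_width: 0.0625
grasp_force: 4.0
```

```bash
cat > bowl.py <<'E'
from h import *
def bowl(n="scene"):
    p,d=env.read_camera(n);P=cloud(n,d);c=p.astype(int);b0=np.array([.5158,.0083])
    m=(c[...,2]>c[...,0]+30)&(d>0)&(np.hypot(P[...,0]-b0[0],P[...,1]-b0[1])<.11)&(P[...,2]>.05)&(P[...,2]<.085)
    q=P[m];A=np.c_[q[:,:2],np.ones(len(q))];k=np.linalg.lstsq(A,(q[:,:2]**2).sum(1),rcond=None)[0];x,y=k[:2]/2
    pl=np.linalg.lstsq(np.c_[q[:,:2]-[x,y],np.ones(len(q))],q[:,2],rcond=None)[0]
    print(n,"bowl c",x.round(4),y.round(4),"r",np.sqrt(k[2]+x*x+y*y).round(4),"tilt",pl.round(3),"n",len(q))
    return np.array([x,y])
if __name__=="__main__":
    b=bowl();o=env.get_obs();print("TCP rho",np.hypot(*(o["tool_pos"][:2]-b)).round(4))
E
python3 cyl.py; python3 bowl.py
```

```text
7.47 [0.5461 0.048  0.0864] F [-0.13  0.46 -1.85] tilt,off,y [34.  -8.1 -1.6] in 9704 12767 axial extent [-28.3  26.6]
scene bowl c 0.5171 0.009 r 0.0722 tilt [ 0.012 -0.009  0.057] n 226
TCP rho 0.048
```

drive_tool --moves '[-0.08,0,0.3,0,50,-0.08,0,0.52,0,50,-0.1,0,0.62,0,50,-0.12,0,0.72,0,50,-0.14,0,0.82,0,50]' --squeeze 3

```text
time_s: 8.2
tool_pos: [0.542, 0.0431, 0.0525]
tool_rot: [180.0, -0.0, 53.2]
force: [-0.7, -0.1, -0.5]
grip_width: 0.0624
grasp_force: 3.2
```

```bash
python3 cyl.py; python3 bowl.py
```

```text
8.2 [0.542  0.0431 0.0525] F [-0.73 -0.06 -0.52] tilt,off,y [38.4 -8.8 -1.2] in 11344 13807 axial extent [-27.8  27.2]
scene bowl c 0.5209 0.0152 r 0.0718 tilt [-0.009 -0.1    0.059] n 289
TCP rho 0.0343
```

The ear's sweep is blocked by the finger linkage, so this grip can't tip the cup any further. I'll stand the cup upright on clear table and regrip it square to the ear. Then I'll pour towards the ear from the bowl's far side, so the ear swings down freely.

drive_tool --moves '[0,0,-0.5,0,50,0,0,-1.0,0,50,0.3,0.4,-1.2,0,50,0.9,1.1,-1.2,0,50,1.5,1.8,-1.2,0,50]' --squeeze 4

```text
time_s: 8.93
tool_pos: [0.6366, 0.0486, 0.1007]
tool_rot: [180.0, -0.1, 53.2]
force: [-0.0, 0.5, -1.0]
grip_width: 0.0626
grasp_force: 4.0
```

drive_tool --moves '[0.3,0.3,0.3,0,50,0.4,0.3,0.8,0,50,0.4,0.3,1.3,0,50,0.4,0.3,1.5,0,50]'

```text
time_s: 9.43
tool_pos: [0.6523, 0.0536, 0.038]
tool_rot: [-179.8, 0.2, 53.2]
force: [-0.6, 0.1, -1.8]
grip_width: 0.0622
grasp_force: 4.0
```

```bash
python3 cyl.py; python3 bowl.py
```

```text
9.43 [0.6523 0.0536 0.038 ] F [-0.56  0.11 -1.81] tilt,off,y [37.9 -8.8 -1.4] in 9845 11668 axial extent [-27.6  27. ]
scene bowl c 0.5169 0.0088 r 0.0721 tilt [ 0.014 -0.011  0.057] n 371
TCP rho 0.1433
```

Press lightly and drag outward.

drive_tool --moves '[0,0,0.15,0,50,0.1,0,0.22,0,50,0.3,0,0.24,0,50,0.5,0,0.24,0,50,0.7,0,0.22,0,50]' --squeeze 3

```text
time_s: 10.15
tool_pos: [0.672, 0.0769, 0.0319]
tool_rot: [180.0, -0.0, 53.2]
force: [0.8, -0.4, -1.7]
grip_width: 0.0623
grasp_force: 3.0
```

```bash
python3 cyl.py
```

```text
10.15 [0.672  0.0769 0.0319] F [ 0.75 -0.39 -1.71] tilt,off,y [37.8 -8.8 -1.4] in 9855 11673 axial extent [-28.   27.1]
```

drive_tool --moves '[0,0,0.1,0,50,0.1,0,0.18,0,50,0.3,0,0.22,0,50,0.5,0,0.24,0,50,0.7,0,0.26,0,50]'

```text
time_s: 10.82
tool_pos: [0.6881, 0.0984, 0.0205]
tool_rot: [-180.0, 0.1, 53.2]
force: [-0.1, -0.3, -1.6]
grip_width: 0.0626
grasp_force: 3.0
```

```bash
python3 cyl.py
```

```text
10.82 [0.6881 0.0984 0.0205] F [-0.1  -0.28 -1.65] tilt,off,y [11.2 -2.8 -2.8] in 7829 10572 axial extent [-20.7  28.6]
```

Tilt is down to 11°, so I'll release it and rise to look.

drive_tool --moves '[0,0,0,0,66,0,0,0,0,75,0,0,0,0,87,0,0,0,0,87]'

```text
time_s: 11.38
tool_pos: [0.6884, 0.0982, 0.0216]
tool_rot: [180.0, -0.0, 53.1]
force: [-0.3, 0.3, -0.6]
grip_width: 0.0842
grasp_force: 0.0
```

drive_tool --moves '[0,0,-1.4,0,87,0,0,-2.8,-1.0,87,-0.3,0,-3.4,-2.0,87,-0.3,0,-3.4,-2.9,87,-0.3,0,-3.4,-3.7,87]'

```text
time_s: 12.0
tool_pos: [0.6812, 0.0885, 0.1583]
tool_rot: [179.9, -0.0, 90.4]
force: [0.6, -0.3, -1.3]
grip_width: 0.0865
grasp_force: 0.0
```

```bash
cat > cup.py <<'E'
from h import *
from scipy.optimize import least_squares
# cup rim circle (z about .06-.066 above base z0), ear dir, using wrist + given guess
def cup(gx,gy,z0=0.,n="wrist"):
    o=env.get_obs();p,d=env.read_camera(n);P=wcloud(d,o) if n=="wrist" else cloud(n,d)
    c=p.astype(int);w=(c.min(2)>110)&(c.max(2)-c.min(2)<45)&(d>0)
    r=np.hypot(P[...,0]-gx,P[...,1]-gy)
    q=P[w&(r<.045)&(P[...,2]>z0+.058)&(P[...,2]<z0+.068)]
    f=lambda v:np.hypot(q[:,0]-v[0],q[:,1]-v[1])-.0295
    s=least_squares(f,[gx,gy],loss="soft_l1",f_scale=.001).x
    pl=np.linalg.lstsq(np.c_[q[:,:2]-s,np.ones(len(q))],q[:,2],rcond=None)[0]
    e=P[w&(P[...,2]>z0+.018)&(P[...,2]<z0+.056)];e=e[(np.hypot(*(e[:,:2]-s).T)>.036)&(np.hypot(*(e[:,:2]-s).T)<.058)]
    a=np.degrees(np.arctan2(*(e[:,:2]-s).mean(0)[::-1])) if len(e) else None
    print(round(o["time_s"],2),"TCP",o["tool_pos"].round(4),o["tool_rot"][2].round(1),n,"cup",s.round(4),"rim n",len(q),"plane",pl.round(3),"ear",a,len(e))
    return s
if __name__=="__main__":
    import sys;cup(*map(float,sys.argv[1:4]))
E
python3 cup.py .688 .098 0; python3 - <<'E'
from cup import *
cup(.688,.098,0,"scene")
E
```

```text
12.0 TCP [0.6812 0.0885 0.1583] 90.4 wrist cup [0.6908 0.1046] rim n 1077 plane [-0.003  0.014  0.062] ear 97.55579328311835 202
12.05 TCP [0.681  0.0886 0.158 ] 90.6 scene cup [0.6906 0.104 ] rim n 124 plane [-0.005  0.018  0.063] ear 96.71531430301327 22
```

The cup is upright at (0.6907,0.1043) with its ear at 96°. I'll regrip square to the ear.

drive_tool --moves '[0.4,0.24,1.2,-0.55,87,0.4,0.24,2.5,-0.55,87,0.4,0.24,3.6,-0.55,87,0.4,0.24,3.6,-0.55,87,0.4,0.24,3.6,-0.55,60]' --squeeze 5

```text
time_s: 12.72
tool_pos: [0.692, 0.1048, 0.0153]
tool_rot: [179.8, 0.0, 95.6]
force: [-0.2, -0.5, 1.1]
grip_width: 0.0825
grasp_force: 0.0
```

drive_tool --moves '[0,0,0,0,50,0,0,0,0,50,0,0,-0.4,0,50,0,0,-1.2,0,50,0,0,-2.1,0,50]'

```text
time_s: 13.35
tool_pos: [0.6902, 0.1047, 0.0987]
tool_rot: [-180.0, 0.0, 95.6]
force: [0.6, -0.2, -1.8]
grip_width: 0.0622
grasp_force: 5.0
```

```bash
python3 bowl.py; python3 - <<'E'
from h import *
o=env.get_obs();print(o["grip_width"],o["grasp_force"],o["force"],o["qpos"].round(0),o["tool_rot"])
go(.5226,-.0449,.09)
E
```

```text
scene bowl c 0.5169 0.009 r 0.072 tilt [ 0.015 -0.005  0.057] n 393
TCP rho 0.2011
0.06217185764809334 4.976342021991513 [2.59878503 1.02018917 2.21716476] [-26.  29.  20.  84. -11.  68.   2.] [ 1.79520407e+02 -6.62840828e-02  9.56459269e+01]
t 13.4 units [-3.31 -4.63  0.34] turn 0.0 rows>= 3.6
```

drive_tool --moves '[-0.35,-0.5,0,0,50,-1.0,-1.4,0,0,50,-1.7,-2.4,0,0,50,-2.4,-3.4,0,0,50,-2.9,-4.1,0,0,50]'

```text
time_s: 14.02
tool_pos: [0.5372, -0.0286, 0.0981]
tool_rot: [180.0, -0.0, 95.6]
force: [-0.0, 0.0, -1.6]
grip_width: 0.0623
grasp_force: 5.0
```

drive_tool --moves '[-0.3,-0.4,0.1,0,50,-0.4,-0.53,0.3,0,50,-0.4,-0.53,0.4,0,50,-0.4,-0.53,0.4,0,50]'

```text
time_s: 14.52
tool_pos: [0.5198, -0.0437, 0.0808]
tool_rot: [-180.0, 0.0, 95.8]
force: [0.6, 0.3, -1.9]
grip_width: 0.0621
grasp_force: 5.0
```

```bash
python3 bowl.py; sed 's/T\[...,2\]\*=-1/T[...,2]*=-1;T[...,0]*=-1/' cyl.py > cyl2.py; python3 cyl2.py;python3 - <<'E'
from h import *
go(.5226,-.0449,.075)
E
```

```text
scene bowl c 0.5163 0.0084 r 0.0727 tilt [ 0.013 -0.011  0.057] n 243
TCP rho 0.0524
14.57 [ 0.52   -0.0438  0.081 ] F [ 0.2   0.45 -2.43] tilt,off,y [179.2  -0.8  -0.8] in 5040 8536 axial extent [-28.3  17.6]
t 14.625 units [-0.03  0.06  0.16] turn 0.0 rows>= 0.1
```

drive_tool --moves '[0,0,0.2,0,50,0.06,0,0.28,0,50,0.15,0,0.36,0,50,0.24,0,0.46,0,50,0.3,0,0.56,0,50]' --squeeze 3

```text
time_s: 15.25
tool_pos: [0.5181, -0.0323, 0.0587]
tool_rot: [180.0, -0.0, 95.7]
force: [0.1, 1.2, 0.9]
grip_width: 0.0618
grasp_force: 3.0
```

drive_tool --moves '[0.05,0,0.1,0,50,0.08,0,0.2,0,50,0.1,0,0.3,0,50,0.12,0,0.4,0,50]'

```text
time_s: 15.75
tool_pos: [0.5176, -0.0278, 0.0426]
tool_rot: [-180.0, -0.0, 95.7]
force: [0.3, 0.8, -0.6]
grip_width: 0.062
grasp_force: 3.0
```

```bash
python3 bowl.py; cat > st.py <<'E'
from h import *
# tool-frame (X,Z up) extents of white cup and orange in wrist view
o=env.get_obs();p,d=env.read_camera("wrist");P=wcloud(d,o)
R=Ro.from_euler('xyz',o["tool_rot"],degrees=True).as_matrix()
T=(P-o["tool_pos"])@R*1000;T[...,2]*=-1
c=p.astype(int);h=cv2.cvtColor(p,cv2.COLOR_RGB2HSV)
w=(c.min(2)>90)&(c.max(2)-c.min(2)<45)&(d>0)&(abs(T[...,1])<5)&(abs(T[...,0])<65)&(T[...,2]>-45)&(T[...,2]<60)
for x in range(-20,62,6):
    s=w&(abs(T[...,0]-x)<3)
    if s.sum()>3: print(x,np.percentile(T[...,2][s],[5,50,95]).round(0),end=" | ")
og=(h[...,0]<15)&(h[...,1]>210)&(h[...,2]>170)&(d>0)&(np.hypot(T[...,0],T[...,1])<120)
n,l,st,ce=cv2.connectedComponentsWithStats(og.astype(np.uint8))
print();print(o["time_s"],o["tool_pos"].round(4),o["force"].round(1))
for i in range(1,n):
    if st[i,4]>60: m=l==i;print("orange",st[i,4],ce[i].round(0),np.median(T[m],0).round(0),"world",np.median(P[m],0).round(3))
E
python3 st.py
```

```text
scene bowl c 0.5168 0.0023 r 0.0717 tilt [0.033 0.058 0.058] n 317
TCP rho 0.03
-20 [22. 25. 27.] | -8 [-15.  53.  55.] | -2 [-15.  56.  60.] | 4 [-13. -11.  60.] | 10 [-9. -7. -5.] | 16 [-5. -2. -0.] | 22 [-0.  2.  4.] | 28 [5. 7. 9.] | 34 [-35.  11.  13.] | 40 [-5. 13. 15.] | 
15.8 [ 0.5173 -0.0277  0.0421] [ 0.3  2.3 -1.5]
```

Tilt is now about 52° with nothing blocking. I'll lift, shift outward and lever again.

drive_tool --moves '[0.08,0,-0.2,0,50,0.08,0,-0.6,0,50,0,0,-0.95,0,50,-0.3,0,-0.95,0,50,-0.3,0,-0.8,0,50]' --squeeze 4

```text
time_s: 16.48
tool_pos: [0.5192, -0.042, 0.0753]
tool_rot: [179.9, 0.0, 95.5]
force: [0.3, -0.0, -1.9]
grip_width: 0.0617
grasp_force: 4.0
```

```bash
python3 bowl.py; python3 st.py
```

```text
scene bowl c 0.5181 0.0081 r 0.072 tilt [ 0.019 -0.     0.057] n 262
TCP rho 0.0492
-2 [-17. -15.  60.] | 4 [-14. -13. -11.] | 10 [-10.  -8.  -6.] | 16 [-5. -3. -0.] | 22 [0. 3. 5.] | 28 [ 6.  9. 11.] | 34 [12. 14. 17.] | 40 [ 2. 17. 20.] | 46 [-9.  0.  3.] | 
16.525 [ 0.518  -0.0411  0.0738] [-0.5  0.6 -3.2]
```

drive_tool --moves '[0,0,0.12,0,50,0.03,0,0.24,0,50,0.06,0,0.34,0,50,0.1,0,0.44,0,50,0.14,0,0.54,0,50]' --squeeze 3

```text
time_s: 17.2
tool_pos: [0.5184, -0.0341, 0.0532]
tool_rot: [180.0, -0.0, 95.7]
force: [0.4, 0.6, 0.0]
grip_width: 0.0619
grasp_force: 3.0
```

```bash
python3 bowl.py; python3 st.py
```

```text
scene bowl c 0.5179 0.0035 r 0.072 tilt [0.02  0.032 0.058] n 297
TCP rho 0.0373
-14 [46. 47. 48.] | -8 [48. 49. 51.] | -2 [50. 52. 53.] | 4 [-11.  54.  56.] | 10 [-9. -7. -5.] | 16 [-6. -5. -3.] | 22 [-3. -2.  1.] | 28 [-0.  1.  3.] | 34 [2. 4. 5.] | 40 [-11.   5.   7.] | 
17.25 [ 0.518  -0.0338  0.0527] [ 0.1  1.4 -0.8]
```

Tilt is about 67°, so I'll continue.

drive_tool --moves '[0.03,0,0.1,0,50,0.05,0,0.2,0,50,0.07,0,0.3,0,50,0.07,0,0.36,0,50]'

```text
time_s: 17.8
tool_pos: [0.518, -0.0316, 0.0387]
tool_rot: [-180.0, -0.0, 95.7]
force: [-0.3, 1.5, 0.6]
grip_width: 0.0619
grasp_force: 3.0
```

```bash
python3 bowl.py; python3 st.py
```

```text
scene bowl c 0.5186 -0.004 r 0.0713 tilt [0.039 0.109 0.059] n 361
TCP rho 0.0277
-14 [46. 47. 48.] | -8 [-13.  48.  49.] | -2 [-11.  50.  51.] | 4 [50. 51. 52.] | 22 [-4. 56. 57.] | 28 [-4. -3. -1.] | 34 [-30.  -1.   0.] | 40 [-3. -1.  0.] | 
17.85 [ 0.5179 -0.0317  0.0385] [ 0.7  1.6 -0.2]
```

Tilt is about 77°. Next I'll lever on the taper of the lower wall near the foot.

drive_tool --moves '[0.08,0,-0.3,0,50,0.08,0,-0.8,0,50,0,0,-1.2,0,50,-0.35,0,-1.2,0,50,-0.4,0,-1.0,0,50]' --squeeze 4

```text
time_s: 18.52
tool_pos: [0.5198, -0.0497, 0.079]
tool_rot: [179.9, 0.0, 95.5]
force: [0.0, -0.3, -2.7]
grip_width: 0.0621
grasp_force: 4.0
```

```bash
python3 bowl.py; python3 st.py
```

```text
scene bowl c 0.5184 0.008 r 0.072 tilt [ 0.014 -0.009  0.057] n 263
TCP rho 0.0571
-14 [45. 46. 47.] | -8 [-14.  48.  50.] | -2 [-14.  51.  53.] | 4 [53. 54. 56.] | 22 [-2. -1. -1.] | 28 [-0.  1.  2.] | 34 [2. 3. 5.] | 40 [-11.   6.   7.] | 
18.575 [ 0.5184 -0.0492  0.0771] [-0.9  0.5 -3.4]
```

drive_tool --moves '[0,0,0.12,0,50,0.08,0,0.24,0,50,0.16,0,0.34,0,50,0.24,0,0.44,0,50,0.3,0,0.54,0,50]' --squeeze 3

```text
time_s: 19.25
tool_pos: [0.5185, -0.035, 0.0571]
tool_rot: [180.0, -0.0, 95.7]
force: [-0.1, 0.5, 0.1]
grip_width: 0.0616
grasp_force: 3.0
```

```bash
python3 bowl.py; python3 st.py
```

```text
scene bowl c 0.5174 0.0028 r 0.0718 tilt [0.021 0.044 0.058] n 289
TCP rho 0.0375
-8 [50. 51. 52.] | -2 [49. 50. 52.] | 4 [49. 50. 51.] | 16 [45. 46. 48.] | 22 [-16.  45.  46.] | 28 [-16.  44.  45.] | 34 [41. 43. 44.] | 40 [41. 42. 43.] | 
19.3 [ 0.5181 -0.0347  0.0566] [-0.3  1.5 -1. ]
```

Tilt is about 103°. I'll go slightly further, then lift and look for the chews.

drive_tool --moves '[0.06,0,0.08,0,50,0.12,0,0.15,0,50,0.12,0,0.15,0,50,0.1,0,-0.3,0,50,0.1,0,-0.9,0,50]'

```text
time_s: 19.98
tool_pos: [0.5174, -0.0326, 0.094]
tool_rot: [-179.9, 0.1, 95.6]
force: [-0.7, 0.5, -0.8]
grip_width: 0.0622
grasp_force: 3.0
```

```bash
python3 bowl.py; python3 st.py; cat > see.py <<'E'
from h import *
import sys
p,d=env.read_camera("scene");t,e=env.read_camera("top")
r=lambda a,W,H:cv2.resize(a[...,::-1],(W,H),interpolation=cv2.INTER_CUBIC)
cv2.imwrite(f"pics/{sys.argv[1]}.png",np.hstack([r(p[150:270,260:380],400,400),r(t[221:321,257:357],400,400)]))
E
python3 see.py b1
```

```text
scene bowl c 0.5176 0.0075 r 0.0722 tilt [ 0.019 -0.003  0.057] n 181
TCP rho 0.0402
-8 [52. 53. 54.] | -2 [52. 53. 54.] | 4 [51. 52. 53.] | 16 [45. 46. 47.] | 22 [43. 44. 46.] | 28 [40. 42. 43.] | 34 [38. 40. 41.] | 40 [36. 37. 39.] | 
20.025 [ 0.5201 -0.0327  0.0977] [ 1.7 -0.9  0.9]
```

View pics/b1.png

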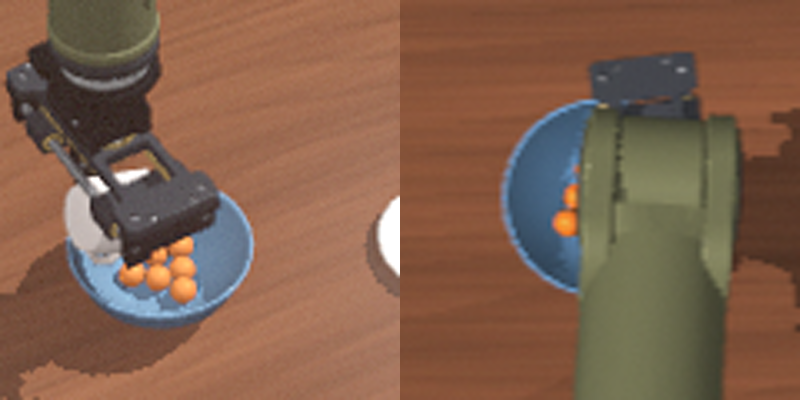

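The scene view shows all six chews in the bowl, at about (182,244), (160,255), (132,273), (157,277), (182,268) and (183,290). Next I'll right the cup, first by levering its lip up on the outside of the bowl rim.

drive_tool --moves '[0,0,-0.6,0,50,-0.4,0,-0.6,0,50,-1.0,0,-0.6,0,50,-1.2,0,-0.2,0,50,-1.2,0,0.3,0,50]' --squeeze 3.5

```text
time_s: 20.8
tool_pos: [0.522, -0.0808, 0.0793]
tool_rot: [-179.9, 0.0, 95.5]
force: [-0.3, 0.4, -1.7]
grip_width: 0.062
grasp_force: 3.5
```

```bash
python3 bowl.py; python3 st.py
```

```text
scene bowl c 0.5177 0.0077 r 0.0721 tilt [ 0.014 -0.005  0.057] n 282
TCP rho 0.0876
-8 [52. 53. 53.] | -2 [51. 52. 53.] | 4 [50. 51. 52.] | 16 [45. 46. 47.] | 22 [42. 44. 46.] | 28 [41. 42. 44.] | 34 [39. 40. 42.] | 40 [37. 38. 40.] | 
20.85 [ 0.5198 -0.0799  0.0764] [-1.1  0.3 -3.8]
```

drive_tool --moves '[-0.05,0,0.1,0,50,-0.14,0,0.2,0,50,-0.24,0,0.3,0,50,-0.34,0,0.4,0,50,-0.42,0,0.5,0,50]' --squeeze 3

```text
time_s: 21.52
tool_pos: [0.5248, -0.0967, 0.0614]
tool_rot: [179.9, 0.0, 95.6]
force: [0.1, -1.6, 0.2]
grip_width: 0.0621
grasp_force: 3.0
```

```bash
python3 bowl.py; python3 st.py
```

```text
scene bowl c 0.5175 0.0076 r 0.0721 tilt [ 0.012 -0.008  0.056] n 320
TCP rho 0.1048
-14 [-12.  46.  48.] | -8 [-13.  48.  50.] | -2 [-11.  50.  51.] | 4 [-10.  51.  53.] | 10 [-9. -7. -6.] | 16 [-7. -5. -4.] | 22 [-5. 55. 58.] | 28 [-3. -2. -1.] | 34 [-1.  0.  1.] | 40 [-13.   1.   2.] | 
21.575 [ 0.5243 -0.097   0.0607] [ 0.1 -0.8 -1.1]
```

drive_tool --moves '[-0.05,0,0.1,0,50,-0.1,0,0.2,0,50,-0.13,0,0.28,0,50,-0.16,0,0.34,0,50]'

```text
time_s: 22.12
tool_pos: [0.5251, -0.1028, 0.0475]
tool_rot: [180.0, 0.0, 95.6]
force: [-0.8, -2.1, -0.8]
grip_width: 0.0621
grasp_force: 3.0
```

```bash
python3 bowl.py; python3 st.py
```

```text
scene bowl c 0.5176 0.0078 r 0.0719 tilt [ 0.011 -0.003  0.057] n 317
TCP rho 0.1108
-14 [-14. -12.  -9.] | -8 [-15. -14.  55.] | -2 [-14.  56.  59.] | 4 [-12. -10.  60.] | 10 [-8. -6. -4.] | 16 [-4. -2.  0.] | 22 [0. 2. 5.] | 28 [5. 7. 9.] | 34 [ 9. 11. 13.] | 40 [ 7. 14. 15.] | 
22.175 [ 0.525  -0.1028  0.0473] [ 0.5 -2.3 -1. ]
```

Tilt is about 53°. Next I'll hook the ear's underside over the rim and pull back to bring the cup nearly upright.

drive_tool --moves '[-0.15,0,-0.4,0,50,-0.15,0,-1.0,0,50,0,0,-1.3,0,50,0.4,0,-1.3,0,50,0.6,0,-1.3,0,50]' --squeeze 3.5

```text
time_s: 22.85
tool_pos: [0.522, -0.0761, 0.0991]
tool_rot: [-179.9, -0.1, 95.8]
force: [-0.1, -0.2, -2.1]
grip_width: 0.0619
grasp_force: 3.5
```

drive_tool --moves '[0,0,0.2,0,50,0,0,0.4,0,50,-0.15,0,0.45,0,50,-0.3,0,0.52,0,50,-0.42,0,0.6,0,50]' --squeeze 3

```text
time_s: 23.48
tool_pos: [0.5246, -0.0964, 0.0758]
tool_rot: [180.0, 0.0, 95.6]
force: [0.9, 1.0, -0.4]
grip_width: 0.0621
grasp_force: 3.0
```

```bash
python3 bowl.py; python3 st.py
```

```text
scene bowl c 0.5174 0.0076 r 0.0722 tilt [ 0.013 -0.002  0.056] n 309
TCP rho 0.1049
-14 [-11.  -9.  -7.] | -8 [-16. -14. -11.] | -2 [-16. -15. -14.] | 4 [-14. -13. -11.] | 10 [-11.  -8.  -6.] | 16 [-5. -2.  1.] | 22 [2. 5. 8.] | 28 [ 8. 12. 14.] | 34 [-22.  17.  20.] | 40 [-28.  21.  23.] | 46 [-6.  4.  7.] | 
23.525 [ 0.5244 -0.097   0.0754] [ 0.6 -0.3 -1.1]
```

drive_tool --moves '[-0.08,0,0.1,0,50,-0.15,0,0.2,0,50,-0.2,0,0.3,0,50,-0.25,0,0.4,0,50,-0.28,0,0.48,0,50]'

```text
time_s: 24.2
tool_pos: [0.5256, -0.1069, 0.0564]
tool_rot: [180.0, 0.0, 95.6]
force: [0.0, -2.3, 1.4]
grip_width: 0.0621
grasp_force: 3.0
```

```bash
python3 bowl.py; python3 st.py
```

```text
scene bowl c 0.5175 0.0078 r 0.072 tilt [ 0.013 -0.007  0.056] n 324
TCP rho 0.1151
-14 [-7. -6. -5.] | -8 [-9. -8. -7.] | -2 [-11. -10.  -8.] | 4 [-13. -11. -10.] | 10 [-13. -11.  -9.] | 22 [ 5.  8. 10.] | 28 [21. 28. 30.] | 34 [27. 30. 42.] | 40 [25. 28. 30.] | 46 [-4. 24. 28.] | 52 [16. 18. 20.] | 
24.25 [ 0.5255 -0.107   0.056 ] [ 1.5 -2.2  0.6]
```

Tilt is about 15° now. I'll lift clear of the rim and carry the cup to the saucer.

drive_tool --moves '[-0.05,0,-0.5,0,50,0,0.1,-1.4,0,50,0.7,0.3,-1.9,0,50,1.9,0.6,-1.9,0,50,3.2,0.9,-1.9,0,50]' --squeeze 4

```text
time_s: 24.92
tool_pos: [0.5482, 0.0263, 0.1325]
tool_rot: [-180.0, -0.1, 95.6]
force: [2.4, -0.9, -2.1]
grip_width: 0.0621
grasp_force: 4.0
```

drive_tool --moves '[1.3,0.35,0,0,50,2.6,0.7,0,0,50,3.9,1.05,0,0,50,4.9,1.35,0,0,50,5.5,1.5,0.3,0,50]'

```text
time_s: 25.55
tool_pos: [0.5861, 0.253, 0.1202]
tool_rot: [-180.0, -0.1, 95.9]
force: [0.4, -0.3, -2.4]
grip_width: 0.0618
grasp_force: 4.0
```

```bash
python3 st.py; python3 - <<'E'
from bowl import *
bowl();o=env.get_obs()
for n in("scene","top"):
    p,d=env.read_camera(n);P=cloud(n,d);c=p.astype(int)
    w=(c.min(2)>110)&(c.max(2)-c.min(2)<45)&(P[...,2]>.009)&(P[...,2]<.02);q=P[w&(np.hypot(P[...,0]-.587,P[...,1]-.2525)<.085)]
    from scipy.optimize import least_squares
    for f in(.062,):
        rr=np.hypot(*(q[:,:2]-[.587,.2525]).T);q=q[rr>.055]
    s=least_squares(lambda v:np.hypot(q[:,0]-v[0],q[:,1]-v[1])-.0635,[.587,.2525],loss="soft_l1",f_scale=.002).x;print(n,"saucer",s.round(4),len(q))
go(.587,.2525,.05)
E
```

```text
-14 [-8. -6. -5.] | -8 [-9. -8. -6.] | -2 [-11. -10.  -8.] | 4 [-13. -12. -10.] | 10 [-13. -11.  -9.] | 22 [ 5.  9. 10.] | 28 [21. 28. 30.] | 34 [27. 30. 42.] | 40 [27. 28. 29.] | 46 [18. 24. 29.] | 52 [16. 18. 19.] | 
25.55 [0.5861 0.253  0.1202] [ 0.4 -0.3 -2.4]
scene bowl c 0.5175 0.0075 r 0.072 tilt [ 0.021 -0.01   0.057] n 355
scene saucer [0.5872 0.2524] 371
top saucer [0.5874 0.2547] 128
t 25.75 units [0.12 0.05 1.73] turn 0.0 rows>= 1.1
```

drive_tool --moves '[0.02,0.02,0.8,0,50,0.02,0.02,1.6,0,50,0.02,0.02,2.1,0,50,0.02,0.02,2.3,0,50,0.02,0.02,2.42,0,50]' --squeeze 3

```text
time_s: 26.38
tool_pos: [0.588, 0.2498, 0.0242]
tool_rot: [179.9, -0.0, 95.6]
force: [-0.0, 0.9, -1.6]
grip_width: 0.062
grasp_force: 3.0
```

```bash
python3 st.py
```

```text
-14 [-8. -6. -5.] | -8 [-9. -8. -7.] | -2 [-11. -10.  -8.] | 4 [-13. -12. -10.] | 10 [-13. -12.  -9.] | 16 [-21. -20. -19.] | 22 [-21. -20.   9.] | 28 [-21.  26.  30.] | 34 [-20.  29.  42.] | 40 [-20.  28.  30.] | 46 [-17.  20.  28.] | 52 [-16. -14.  19.] | 58 [-15. -13. -12.] | 
26.375 [0.588  0.2498 0.0242] [-0.   0.9 -1.6]
```

drive_tool --moves '[0.05,0,0.06,0,50,0.05,0,0.12,0,50,0.03,0,0.16,0,50,0.03,0,0.16,0,50]'

```text
time_s: 26.92
tool_pos: [0.5882, 0.2513, 0.0182]
tool_rot: [179.9, -0.0, 95.6]
force: [0.2, -1.7, 4.3]
grip_width: 0.0619
grasp_force: 3.0
```

```bash
python3 st.py; python3 -c "
from cup import *
cup(.587,.2525,.005)"
```

```text
-14 [-5. -4. -3.] | -8 [-6. -5. -3.] | -2 [-7. -6. -5.] | 4 [-9. -8. -6.] | 10 [-9. -9. -7.] | 16 [-15. -14. -13.] | 22 [-15. -14.  17.] | 28 [-14.  35.  47.] | 34 [-14.  34.  47.] | 40 [-13.  34.  35.] | 46 [-10.  25.  33.] | 52 [-9. -8. 23.] | 58 [-8. -7. -6.] | 
26.925 [0.5882 0.2513 0.0182] [ 0.2 -1.7  4.3]
26.98 TCP [0.5882 0.2513 0.0181] 95.6 wrist cup [0.5873 0.2531] rim n 1826 plane [ 0.04  -0.156  0.07 ] ear -77.69683915157584 1592
```

About 10° remains, so the cup will settle flat on release.

drive_tool --moves '[0,0,-0.06,0,63,0,0,-0.06,0,68,0,0,-0.06,0,78,0,0,-0.06,0,87,0,0,-0.06,0,87]'

```text
time_s: 27.65
tool_pos: [0.5871, 0.2514, 0.0197]
tool_rot: [-180.0, -0.0, 95.7]
force: [0.8, -0.8, -0.5]
grip_width: 0.0851
grasp_force: 0.0
```

drive_tool --moves '[0,0,-0.8,0,87,0,0,-2.0,0,87,0,0,-3.4,0,87,0,0,-3.6,0,87]'

```text
time_s: 28.15
tool_pos: [0.59, 0.2524, 0.1692]
tool_rot: [179.5, -0.2, 95.7]
force: [-0.0, 0.4, 1.6]
grip_width: 0.0867
grasp_force: 0.0
```

```bash
python3 - <<'E'
from cup import *
from bowl import bowl
cup(.587,.2525,.005);cup(.587,.2525,.005,"scene");bowl()
for n in("scene",):
    p,d=env.read_camera(n);P=cloud(n,d);c=p.astype(int)
    w=(c.min(2)>110)&(c.max(2)-c.min(2)<45)&(P[...,2]>.009)&(P[...,2]<.02);q=P[w&(np.hypot(P[...,0]-.587,P[...,1]-.2525)<.085)]
    q=q[np.hypot(*(q[:,:2]-[.587,.2525]).T)>.055]
    s=least_squares(lambda v:np.hypot(q[:,0]-v[0],q[:,1]-v[1])-.0635,[.587,.2525],loss="soft_l1",f_scale=.002).x;print(n,"saucer",s.round(4),len(q))
    h=cv2.cvtColor(p,cv2.COLOR_RGB2HSV);m=((h[...,0]<15)&(h[...,1]>180)&(h[...,2]>160)&(np.hypot(P[...,0]-.5175,P[...,1]-.0075)<.075)).astype(np.uint8);print("orange px",m.sum(), "world", P[m>0].mean(0))
# cap & yaw
p,d=env.read_camera("scene");P=cloud("scene",d);t,e=env.read_camera("top");Q=cloud("top",e)
for nm,im,C in(("scene",p,P),("top",t,Q)):
    q=C[(np.hypot(C[...,0]-.606,C[...,1]+.274)<.05)&(C[...,2]>.122)&(C[...,2]<.134)];(x,y),r=cv2.minEnclosingCircle((q[:,:2]*1000).astype(np.float32));print(nm,"cap",x,y,r,np.median(q[:,2]),q[:,:2].mean(0))
o=env.get_obs();print(o["qpos"].round(0));go(.606,-.274,.18,95)
E
```

```text
28.15 TCP [0.59   0.2524 0.1692] 95.7 wrist cup [0.5878 0.243 ] rim n 1104 plane [-0.    -0.041  0.069] ear 94.13051984736049 174
28.2 TCP [0.5891 0.2521 0.1677] 95.7 scene cup [0.5874 0.2416] rim n 118 plane [ 0.011 -0.005  0.068] ear 92.06449002525085 14
scene bowl c 0.5173 0.0075 r 0.0719 tilt [ 0.015 -0.011  0.056] n 366
scene saucer [0.585  0.2539] 276
orange px 8 world [0.51496155 0.00483614 0.0210136 ]
scene cap 605.3268432617188 -272.7664489746094 27.89126968383789 0.1285331795296121 [ 0.6076193  -0.27399825]
top cap 605.7459716796875 -274.7160949707031 26.729007720947266 0.12726973596779334 [ 0.60604412 -0.2745766 ]
[-38.  19.  16.  90.  -5.  72. -16.]
t 28.45 units [-13.11  -0.8   -0.44] turn 0.07 rows>= 8.4
```

The cup stands upright, but about 10 mm off the saucer's centre. I'll regrip it and re-centre it.

drive_tool --moves '[-0.24,-0.06,1.3,0,87,-0.24,-0.06,2.6,0,87,-0.24,-0.06,3.55,0,87,-0.24,-0.06,3.55,0,75,-0.24,-0.06,3.55,0,60]' --squeeze 8

```text
time_s: 29.08
tool_pos: [0.5864, 0.2417, 0.0226]
tool_rot: [180.0, -0.0, 95.7]
force: [-0.0, -0.3, -0.4]
grip_width: 0.0746
grasp_force: 0.0
```

drive_tool --moves '[0,0,0,0,50,0,0,-0.15,0,50,0.1,0,-0.2,0,50,0.26,0,-0.2,0,50,0.26,0,-0.1,0,50]'

```text
time_s: 29.7
tool_pos: [0.5846, 0.2534, 0.0259]
tool_rot: [180.0, -0.1, 95.8]
force: [-0.5, 0.0, -1.3]
grip_width: 0.0623
grasp_force: 8.0
```

drive_tool --moves '[0,0,0.06,0,50,0,0,0.1,0,50,0,0,0.1,0,66,0,0,0.1,0,87,0,0,0.1,0,87]'

```text
time_s: 30.32
tool_pos: [0.5847, 0.2519, 0.0216]
tool_rot: [-180.0, -0.0, 95.7]
force: [0.1, 0.4, 0.2]
grip_width: 0.0786
grasp_force: 0.0
```

drive_tool --moves '[0,0,-0.8,0,87,0,0,-2.0,0,87,0,0,-3.4,0,87,0,0,-3.8,0,87]'

```text
time_s: 30.82
tool_pos: [0.5869, 0.2527, 0.1784]
tool_rot: [179.6, -0.2, 95.7]
force: [-0.0, 0.9, 0.2]
grip_width: 0.0869
grasp_force: 0.0
```

```bash
cat > chk.py <<'E'
from cup import *
cup(.587,.2525,.005);cup(.587,.2525,.005,"scene")
p,d=env.read_camera("scene");P=cloud("scene",d);c=p.astype(int)
w=(c.min(2)>110)&(c.max(2)-c.min(2)<45)&(P[...,2]>.009)&(P[...,2]<.02);q=P[w&(np.hypot(P[...,0]-.587,P[...,1]-.2525)<.085)]
q=q[np.hypot(*(q[:,:2]-[.587,.2525]).T)>.055]
s=least_squares(lambda v:np.hypot(q[:,0]-v[0],q[:,1]-v[1])-.0635,[.587,.2525],loss="soft_l1",f_scale=.002).x;print("saucer",s.round(4),len(q))
E
python3 chk.py
```

```text
30.82 TCP [0.5869 0.2527 0.1784] 95.7 wrist cup [0.5848 0.2486] rim n 961 plane [-0.001  0.01   0.067] ear 95.09318375955006 181
30.88 TCP [0.5869 0.2528 0.1787] 95.7 scene cup [0.5843 0.2478] rim n 123 plane [ 0.007 -0.003  0.068] ear 94.7747666877439 20
saucer [0.5853 0.2537] 281
```

The cup is level and 5 mm from the saucer's centre, well within its floor. Now the bottle: I'll hover over the cap at (0.606,-0.2745) with yaw 60.

drive_tool --moves '[-1.0,0,-0.2,0.3,87,-2.4,-0.1,-0.4,0.6,87,-3.9,-0.2,-0.4,1.0,87,-5.4,-0.3,-0.4,1.4,87,-6.8,-0.4,-0.4,1.8,87]'

```text
time_s: 31.6
tool_pos: [0.594, -0.0241, 0.1878]
tool_rot: [-179.8, 0.1, 77.4]
force: [0.5, 0.5, -0.2]
grip_width: 0.087
grasp_force: 0.0
```

```bash
python3 - <<'E'
from h import *
go(.606,-.2745,.19,60)
p,d=env.read_camera("top");P=cloud("top",d);h=cv2.cvtColor(p,cv2.COLOR_RGB2HSV)
m=((h[...,0]<16)&(h[...,1]>190)&(h[...,2]>150)).astype(np.uint8)
n,l,st,ce=cv2.connectedComponentsWithStats(m)
for i in range(1,n):
    if st[i,4]>8 and abs(ce[i][0]-307)<140 and abs(ce[i][1]-271)<60:print(st[i,4],ce[i].round(0),P[int(ce[i][1]),int(ce[i][0])].round(3))
E
```

```text
t 31.6 units [-6.04  1.66 -0.05] turn 1.74 rows>= 4.0
10 [391. 241.] [ 0.601 -0.247  0.076]
```

drive_tool --moves '[-1.3,0.36,0,0.4,87,-2.6,0.7,0,0.8,87,-4.0,1.1,0,1.2,87,-5.3,1.45,0,1.6,87,-6.0,1.65,0,1.74,87]'

```text
time_s: 32.28
tool_pos: [0.606, -0.2738, 0.1877]
tool_rot: [-179.8, 0.2, 59.8]
force: [0.6, 0.9, -0.0]
grip_width: 0.0872
grasp_force: 0.0
```

```bash
python3 - <<'E'
from h import *
from scipy.optimize import least_squares
o=env.get_obs();p,d=env.read_camera("wrist");P=wcloud(d,o);c=p.astype(int)
w=(c.min(2)>100)&(c.max(2)-c.min(2)<50)&(d>0)&(P[...,2]>.12)&(P[...,2]<.133)&(np.hypot(P[...,0]-.606,P[...,1]+.2745)<.045)
q=P[w];(x,y),r=cv2.minEnclosingCircle((q[:,:2]*1000).astype(np.float32));print("wrist cap",x,y,r,len(q),q[:,2].mean(),q[:,:2].mean(0))
print(o["qpos"].round(0),o["force"],o["tool_rot"]);go(.606,-.2745,.104,60)
p,d=env.read_camera("scene");h=cv2.cvtColor(p,cv2.COLOR_RGB2HSV);P=cloud("scene",d)
m=((h[...,0]<16)&(h[...,1]>190)&(h[...,2]>170)).astype(np.uint8);n,l,st,ce=cv2.connectedComponentsWithStats(m)
for i in range(1,n):
    if st[i,4]>5 and 250<ce[i][0]<430 and ce[i][1]<270:print(st[i,4],ce[i].round(0),P[int(ce[i][1]),int(ce[i][0])].round(3))
E
```

```text
wrist cap 605.1366577148438 -273.275390625 26.877126693725586 4805 0.12682172095628114 [ 0.60593947 -0.27184884]
[ -5.  24.  36.  85. -14.  76.   2.] [ 0.56359467  0.86620485 -0.04918482] [-179.84050253    0.18632387   59.84552977]
t 32.325 units [ 0.09 -0.02  2.09] turn -0.04 rows>= 1.3
```

drive_tool --moves '[-0.01,0,0.9,0,87,-0.01,0,1.7,0,87,-0.01,0,2.06,0,87,-0.01,0,2.06,0,70,-0.01,0,2.06,0,56]' --squeeze 10

```text
time_s: 33.0
tool_pos: [0.6094, -0.2695, 0.1086]
tool_rot: [179.9, -0.0, 60.3]
force: [0.2, 0.2, -0.3]
grip_width: 0.0743
grasp_force: 0.0
```

drive_tool --moves '[0,0,0,0,45,0,0,0,0,45,0,0,0,0,45]' --squeeze 55

```text
time_s: 33.38
tool_pos: [0.6087, -0.2692, 0.1081]
tool_rot: [180.0, -0.0, 60.3]
force: [-2.5, 0.7, 4.5]
grip_width: 0.0532
grasp_force: 55.0
```

```bash
python3 - <<'E'
from h import *
o=env.get_obs();print(o["tool_pos"],o["force"],o["wrist_torque"],o["grip_width"],o["grasp_force"])
p,d=env.read_camera("scene");P=cloud("scene",d);c=p.astype(int)
m=((c[...,0]>150)&(c[...,0]>1.5*c[...,1])&(c[...,1]>1.2*c[...,2])&(np.hypot(P[...,0]-.5175,P[...,1]-.0075)<.075)&(P[...,2]>0.008)).astype(np.uint8)
print("orange",m.sum(),P[m>0].mean(0));np.savez("s5.npz",p=p,d=d)
E
```

```text
[ 0.608709   -0.26919452  0.10813035] [-2.50858839  0.72050265  4.50489021] [ 0.13800442  0.44911986 -0.02329469] 0.053237566904269465 55.00254536163993
orange 185 [0.51623726 0.0108718  0.02262134]
```

The tool settled 5 mm off the cap's axis along tool x. I'll reopen, shift and regrip.

drive_tool --moves '[0,0,0,0,62,0,0,0,0,66,-0.13,0,0.07,0,66,-0.13,0,0.07,0,66,-0.13,0,0.07,0,66]' --squeeze 10

```text
time_s: 34.05
tool_pos: [0.606, -0.2739, 0.1044]
tool_rot: [-180.0, -0.0, 60.2]
force: [0.3, 0.9, 0.3]
grip_width: 0.0661
grasp_force: 0.0
```

```bash
python3 - <<'E'
from h import *
o=env.get_obs();print(o["tool_pos"],o["tool_rot"],o["force"],o["grip_width"])
p,d=env.read_camera("wrist");P=wcloud(d,o);c=p.astype(int)
for lo,hi in((.122,.133),):
    w=(c.min(2)>100)&(c.max(2)-c.min(2)<50)&(d>0)&(P[...,2]>lo)&(P[...,2]<hi)&(np.hypot(P[...,0]-.606,P[...,1]+.2745)<.04)
    q=P[w];(x,y),r=cv2.minEnclosingCircle((q[:,:2]*1000).astype(np.float32));print("wrist",x,y,r,len(q))
for n in("scene","top"):
    p,d=env.read_camera(n);C=cloud(n,d);c=p.astype(int)
    w=(c.min(2)>120)&(c.max(2)-c.min(2)<45);q=C[w&(np.hypot(C[...,0]-.606,C[...,1]+.274)<.035)&(C[...,2]>.122)&(C[...,2]<.134)]
    if len(q)>5:(x,y),r=cv2.minEnclosingCircle((q[:,:2]*1000).astype(np.float32));print(n,x,y,r,len(q))
E
```

```text
[ 0.60600544 -0.2739456   0.10444855] [-1.79995508e+02 -3.37361064e-03  6.02407656e+01] [0.25859107 0.9033916  0.32687775] 0.06608148725627964
wrist 605.4465942382812 -273.3766784667969 26.986968994140625 6806
scene 604.1629638671875 -270.0382995605469 26.49262237548828 54
```

drive_tool --moves '[0,0,0,0,50,0,0,0,0,45,0,0,0,0,45,0,0,0,0,45]' --squeeze 55

```text
time_s: 34.7
tool_pos: [0.6063, -0.2737, 0.1046]
tool_rot: [180.0, -0.0, 60.3]
force: [0.7, 0.0, -0.3]
grip_width: 0.0535
grasp_force: 55.0
```

drive_tool --moves '[0,0,0.05,0,45,0,0,0.1,0,45,0,0,0.14,0,45,0,0,0.14,0,45]'

```text
time_s: 35.2
tool_pos: [0.6064, -0.2738, 0.1007]
tool_rot: [180.0, -0.1, 60.3]
force: [-2.3, 2.2, 10.3]
grip_width: 0.0533
grasp_force: 55.0
```

drive_tool --moves '[0,0,0.04,0,45,0,0,0.07,0,45,0,0,0.07,0,45,0,0,0.07,0,45]'

```text
time_s: 35.7
tool_pos: [0.6064, -0.2738, 0.099]
tool_rot: [179.9, -0.1, 60.3]
force: [-4.0, 2.3, 14.4]
grip_width: 0.0535
grasp_force: 55.0
```

```bash
python3 -c "
from h import *
o=env.get_obs();print(o['tool_pos'],o['force'],o['wrist_torque'])"
```

```text
[ 0.60643008 -0.2738205   0.09904456] [-3.9740299   2.31242163 14.35957735] [ 0.53627924  1.17862815 -0.00245851]
```

drive_tool --moves '[0,0,0.03,0,45,0,0,0.03,-0.5,45,0,0,0.03,-1.0,45,0,0,0.03,-1.5,45,0,0,0.03,-2.0,45]'

```text
time_s: 36.33
tool_pos: [0.608, -0.2739, 0.099]
tool_rot: [179.7, -0.1, 80.4]
force: [-2.6, 3.1, 16.7]
grip_width: 0.0534
grasp_force: 55.0
```

```bash
python3 -c "
from h import *
o=env.get_obs();print(o['tool_pos'],o['tool_rot'],o['force'],o['wrist_torque'])"
```

```text
[ 0.60795116 -0.27391114  0.09903642] [ 1.79727768e+02 -5.67317538e-02  8.04208024e+01] [-2.55932511  3.05333159 16.67837746] [ 0.63119596  0.87382565 -0.14078056]
```

drive_tool --moves '[0,0,0,-0.6,45,0,0,0,-1.2,45,0,0,0,-1.8,45,0,0,0,-2.4,45,0,0,0,-3.0,45]'

```text
time_s: 36.95
tool_pos: [0.6077, -0.2737, 0.0991]
tool_rot: [179.8, 0.1, 110.5]
force: [-3.2, 1.5, 16.1]
grip_width: 0.0532
grasp_force: 55.0
```

drive_tool --moves '[0,0,0,-0.5,45,0,0,0,-1.0,45,0,0,0,-1.1,45,0,0,0,-1.1,45]'

```text
time_s: 37.45
tool_pos: [0.6077, -0.2737, 0.099]
tool_rot: [179.8, 0.1, 121.3]
force: [-3.8, 3.0, 17.4]
grip_width: 0.0537
grasp_force: 55.0
```

```bash
python3 - <<'E'
from h import *
o=env.get_obs();print(o['tool_pos'],o['tool_rot'],o['force'],o['wrist_torque'])
# bottle yaw now vs start from scene+top: shoulder-level amber points
for tag in("0","1"):
    if tag=="0": a=np.load("scene1.npz");p,d=a["p"],a["d"]
    else: p,d=env.read_camera("scene")
    P=cloud("scene",d);c=p.astype(int);r=np.hypot(P[...,0]-.606,P[...,1]+.274)
    q=P[(r<.055)&(P[...,2]>.02)&(P[...,2]<.078)&(c[...,0]>c[...,2]+15)]
    rect=cv2.minAreaRect((q[:,:2]*1000).astype(np.float32));print(tag,len(q),rect)
E
```

```text
[ 0.60765678 -0.2737035   0.09902806] [1.79783181e+02 1.08357884e-01 1.21272449e+02] [-3.81033213  3.03245101 17.3668152 ] [ 0.63015166  0.97945818 -0.17788923]
0 382 ((608.1727905273438, -272.59271240234375), (66.97606658935547, 65.4352798461914), 9.372013092041016)
1 328 ((606.7373046875, -273.7831726074219), (67.40716552734375, 64.05543518066406), 8.728055000305176)
```

The bottle's yaw hasn't changed and the cap has turned 61°. Lifting straight up.

drive_tool --moves '[0,0,-0.15,0,45,0,0,-0.3,0,45,0,0,-0.45,0,45,0,0,-0.6,0,45,0,0,-0.8,0,45]'

```text
time_s: 38.12
tool_pos: [0.6056, -0.2737, 0.1267]
tool_rot: [-179.9, -0.1, 121.3]
force: [0.3, -0.2, -0.4]
grip_width: 0.053
grasp_force: 55.0
```

drive_tool --moves '[0,0,-0.4,0,45,0,0,-0.8,0,45,0,0,-1.2,0,45,0,0,-1.5,0,45,0,0,-1.7,0,45]'

```text
time_s: 38.75
tool_pos: [0.6063, -0.2739, 0.1961]
tool_rot: [180.0, 0.0, 121.3]
force: [0.6, 0.8, -0.6]
grip_width: 0.0533
grasp_force: 55.0
```

drive_tool --moves '[0,0,0,0,45,0,0,0,0,45,0,0,0,0,45]'

```text
time_s: 39.12
tool_pos: [0.6058, -0.2736, 0.1942]
tool_rot: [-180.0, -0.1, 121.3]
force: [0.2, 0.5, -1.1]
grip_width: 0.0531
grasp_force: 55.0
```

```bash
python3 - <<'E'
from h import *
o=env.get_obs();print(o['time_s'],o['tool_pos'],o['tool_rot'],o['force'],o["grip_width"],abs(o["joint_velocities"]).max())
p,d=env.read_camera("scene");P=cloud("scene",d);c=p.astype(int);r=np.hypot(P[...,0]-.606,P[...,1]+.274)
q=P[(r<.055)&(P[...,2]>.02)&(P[...,2]<.078)&(c[...,0]>c[...,2]+15)];print(cv2.minAreaRect((q[:,:2]*1000).astype(np.float32)))
m=(r<.03)&(P[...,2]>.1)&(P[...,2]<.13);q=P[m];print("mouth",len(q),q.max(0),q.mean(0))
R=lambda a,W,H:cv2.resize(a[...,::-1],(W,H),interpolation=cv2.INTER_CUBIC)
cv2.imwrite("pics/end.png",R(p[140:350,170:450],800,600))
E
```

```text
39.125 [ 0.60577658 -0.2735953   0.19419843] [-1.79958130e+02 -5.64126272e-02  1.21262228e+02] [ 0.19598073  0.54216378 -1.12922283] 0.05313482236971662 0.16478711238000165
((606.631591796875, -273.60626220703125), (66.74130249023438, 64.90399932861328), 8.980036735534668)
mouth 191 [ 0.62646541 -0.25113272  0.12044962] [ 0.60737665 -0.2731923   0.11115753]
```

View pics/end.png

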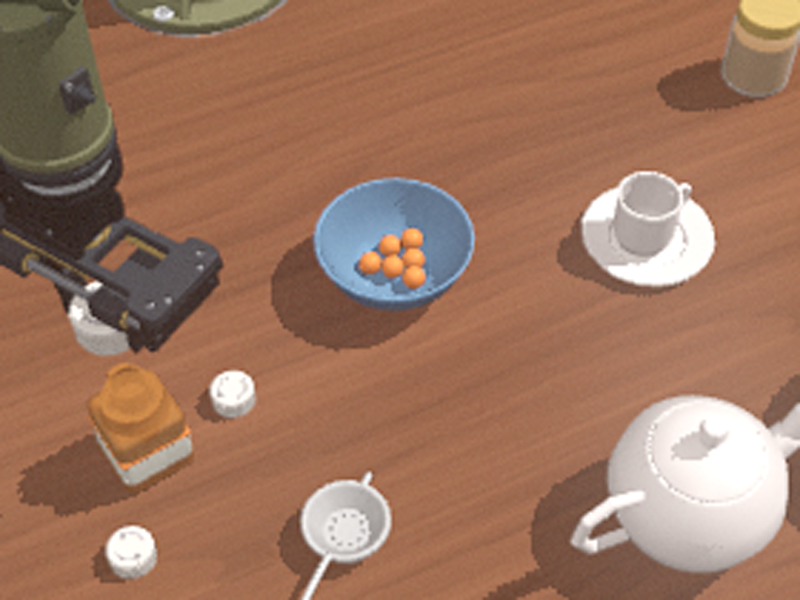

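The picture shows:
- six chews in the bowl, around (400,255)
- the empty cup upright on its saucer at (648,215)
- the bottle standing open at (135,420)
- the cap held above it at (105,320)

Handing in.

```bash
python3 -c "
from cell import env
print(env.sign_off())"
```

```text
the job is handed in; nothing more can be done
None
```

I handed the job in at about 39 s of the 69 s: all six chews are in the bowl, the empty cup is upright on its saucer, and the bottle is open and still standing where it was. The cap is held level about 7 cm above the bottle's mouth. I never touched the second cup, honey jar or strainer.

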